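# Poise the burning pen over the leather patch

## Robot

A 6-joint arm with a two-finger parallel gripper is mounted at the origin on the work surface; the furniture and walls round the work are solid. World frame = base frame: x ahead of the robot, y to its left, z up, the work surface at z = 0. Lengths are in m, angles in rad, forces in N, time in s.
With the tool pointing down it reaches from about 0.25 to 0.85 m from the base axis. Payload 12.5 kg.
Tool frame: the origin (TCP) lies at the centre of the arm's flange, where the gripper is bolted on; the fingertips stand env.tip_reach ahead of it and the grasp point (between the pads) lies 167 mm ahead of it (env.tip_reach is the distance from the TCP to the fingertips, in m); z points along the fingers, y is the line along which they close (so a half turn about z gives the same grasp; the last joint's range is limited). The gripper opens to 93 mm and grips with 3 to 60 N. Pads are 15 mm wide; open, the fingers measure 128 mm over their backs; the gripper's body (75 mm by 188 mm) begins 65 mm behind the grasp point.
Start: joints at [1.027, 0.351, 1.652, -0, 1.139, -0.085], TCP at [0.244, 0.493, 0.405] pointing down, gripper open.
Joint ranges: [-2.75, 2.75], [-0.79, 2.1], [0.01, 2.65], [-1.57, 4.71], [0.07, 3.14], [-2.87, 2.87]. Speed limits (rad/s): [2.22, 2.22, 2.79, 3.14, 3.14, 3.14].

## Interface

Orientations are given as a 3x3 rotation matrix whose columns are the frame's x, y, z axes.
In Python, from plant import env gives the robot as it stands. The module is installed in compiled form; this text tells all that it offers.
- The arm moves only by the shell command python3 -m jog 'ROWS' [FORCE]. ROWS is JSON, one flat list of numbers, 5 for each row, row after row: the shift along the tool's x, y, z as a fraction of full scale, then the turn about the tool's z as a fraction of full scale, then the opening, from 0 (shut) to 1 (fully open). In form: [x, y, z, twist, grip, x, y, z, twist, grip, ...]. A call has exactly 10 rows; each row shifts and turns the commanded pose from where the row before left it, along the tool's axes as they then stand; what a row does not reach is not made up. Full scale, the value 1, is 400 mm for a shift and pi/2 rad for a turn. A row lasts 1/12 s, in which the tool goes at most 41.7 mm and 7.16 degrees, less where a joint would pass 70% of its speed; a pose out of reach is approached as far as the arm can. A call with a number of a shift or a turn outside -1 to 1 is refused whole. A call with a gripper value outside its range is refused whole. The fingers move at their own pace and stop on an object; FORCE is the grip in N (left out, the last holds). Time passes only in rows, so rows that do not move let the fingers close, or fill a call up. It gives the time, the measured TCP pose, the force, the opening and the grip force at its end, in the units of the state.
- env.sense(): the state, without advancing time (a new reading comes with each control period).
- env.snapshot(name): name is "side" or "top"; returns a dict with "image" (480x640x3 uint8, red, green, blue), "depth" (480x640 float32, m along the optical axis (not along the pixel's ray), 0 where there is no reading), "fx", "fy", "cx", "cy" (pixels), "k1" (the pictures are not rectified: a ray, as slopes to the right and down, at radius r is drawn at 1 + k1 r^2 times it, then the intrinsics apply), "pose" (4x4, takes a point from camera to world coordinates). Camera axes: x right, y up, looking along -z (the intrinsics and any distortion apply to the point x, -y, -z); pixel columns grow to the right and rows downward; lengths in m; the calibration is good to about 2 mm. A picture is of the moment at which its call begins.
- env.hand_in(): hands the job in; it is judged then, once.
Trained networks look in a picture, given as the dict that the camera call returned (one of the last four; its "shot" number tells which), for a name from the list of things; names that differ only in an ending like _2 or _b are one class to them, and where a whole thing is asked for, a point or a joint stands for the part that bears it (a point fixed in the world has none). Each returns a list of dicts, best first, with "conf" (0 to 1); they miss things now and then, are a little off and sometimes report something else, mostly with a low value. They report only what shows in the picture. A call takes as long as a camera call. They do not tell look-alikes from the thing itself.
- env.recognise(target, picture): "position" ([x, y, z] in m, in the coordinates of the camera as it stood for that picture, good to about 4 mm: the middle of the surface that is visible of it).
- env.regions_of(target, picture): "region" (480x640 bool, what is visible of it).
- env.mark_of(target, picture): "position" ([x, y, z] in m, in the coordinates of the camera as it stood for that picture, good to about 4 mm: a listed point, or the origin of a listed thing).
The state is a dict: "clock": time; "q": joint angles; "qd": joint speeds; "tau": joint torques, N m; "tcp_pos": TCP position; "orientation": TCP orientation; "ft_force": force on the tool from outside, world axes, zero at the start; "wrist_torque": the same for the moment, N m; "finger_gap": finger opening in m; "grasp_force": force on a finger pad.
Only numpy, scipy, OpenCV 4.12 (cv2) and the standard library are available. Lean on these libraries where they do the work, as an engineer would, in place of code of your own. Each camera call takes 0.05 s, during which the arm holds its last target. There are 200 camera calls.

## Task

Draw the long wood-burning pen (cold) up out of its upright square-tube holder, turn it to a writing slant about halfway between upright and level with its tip down, and hold it there with the tip poised about 2 cm above the middle of the leather patch on the plywood board. Never let the pen touch the patch or the board, and leave the marker, both holders, the patch and the other things on the table where they are. Finish while still holding the pen, motionless, in that pose: do not put it down or let go.

Things in the scene. Friction and masses are not known exactly. Their poses are not given: they have to be found in the camera images.
- pen: wood-burning pen, black handle, metal point; 166 mm long, 16 mm (its x) by 17 mm (its z) across, flat for the pads either way; about 55 g. Long axis is its y: tip at y = -84 mm, tail at +82 mm, centre line at x = 0, z = 8.5 mm. At the start it stands tip down in pen_holder, within 3 mm of centre, 99 mm of handle showing above the mouth
- pen_tip (a point): point of the pen, on its centre line at the end; same axes as the pen
- pen_tail (a point): tail end of the pen, on its centre line, 166 mm from the tip; same axes as the pen; at the start 183 mm above the table
- pen_holder: loose bench holder, 0.8 kg: dark steel foot 84x84x12 mm and an upright square tube, 29 mm outside, 21 mm inside, mouth 84 mm and inner floor 17 mm above the table. Origin at the centre of the underside, z up, x and y along the foot's sides. Holds the pen loosely; its place may be swapped with marker_holder
- pen_holder_mouth (a point): centre of the mouth of pen_holder's tube, 84 mm above the table
- marker_holder: identical holder with the marker in it, to be left alone; origin at the centre of the underside
- marker: felt marker with cap, 126 mm long, 14 mm thick, standing in marker_holder and reaching 59 mm above its mouth (40 mm lower than the pen), to be left alone. Origin half way along it
- work_board: fixed plywood board, 130 (x) by 150 (y) by 12 mm, with a 7 mm high wooden stop strip along its far (+x) edge; origin at the centre of its underside
- patch: loose leather patch, 34 (x) by 62 (y) by 9 mm, lying flat on the board's top near its middle; origin at the centre of its underside
- patch_mid (a point): middle of the patch's upper face, 9 mm above the patch's origin and 21 mm above the table; z up
- sanding: bystander: loose sanding block 45x70x25 mm; origin at the centre of its underside
- rubber: bystander: loose eraser 22x52x13 mm; origin at the centre of its underside
- tape: bystander: loose roll of masking tape lying flat, 104 mm across, 25 mm high; origin at the centre of its underside
There are look-alikes about, which are no part of the job. What is shaped like the pen but blue is not meant.

How it is judged:
On the way:
1. the pen is drawn out: its tip is clear above the holder's mouth (z of pen_tip in the frame of pen_holder_mouth above 0.008 m and contact force between pen and pen_holder below 0.05 N and contact force between pen and the fingers above 0.5 N), for 0.1 s.
At the end, for the whole second after the job is handed in: the gripper holds the pen still, touching nothing else: tip down, long axis 30 to 60 degrees from vertical, tip within 15 mm of the patch's middle seen from above and 8 to 35 mm above its top; both holders upright, the marker still in its holder (contact force between pen and the fingers above 0.5 N and horizontal distance between pen_tip and patch_mid below 0.015 m and z of pen_tip in the frame of patch_mid between 0.008 and 0.035 m and angle between pen's own y axis and vertical between 0.52 and 1.05 rad and linear speed of pen below 0.02 m/s and angular speed of pen below 0.15 rad/s and contact force between pen and patch below 0.05 N and contact force between pen and work_board below 0.05 N and contact force between pen and pen_holder below 0.05 N and angle between each of pen_holder, marker_holder's own z axis and vertical below 0.1 rad and z of marker in the frame of marker_holder below 0.09 m); the arm keeps its last pose, push and grip.
It fails at once if the pen touches the patch or the board (contact force between pen and patch above 0.3 N or contact force between pen and work_board above 0.3 N).
It fails at once if a holder is shifted more than 30 mm or tipped over (distance of any of pen_holder, marker_holder from where it was at the start of the episode above 0.03 m or angle between any of pen_holder, marker_holder's own z axis and vertical above 0.35 rad).
It fails at once if the patch is moved more than 10 mm (distance of patch from where it was at the start of the episode above 0.01 m).
It fails at once if the marker or a bystander is moved more than 30 mm (distance of any of marker, sanding, rubber, tape from where it was at the start of the episode above 0.03 m).
It also fails if it takes over 35 s, if anything falls off the work surface, if the arm or the gripper's body presses on something with over 40 N, if the wrist force passes 120 N, or if a joint passes its speed limit or range.

## Working session

There is one attempt and no reset: what is moved stays moved. The work goes in short steps, Python scripts to look and compute and a shell command to move; the robot and the scene stay as the last step left them, time stands still between calls to the robot, and variables do not carry over. Pictures are saved under pics/ and viewed, at most 10 in all, crops included, and the job is handed in when it is done.

```bash
mkdir -p pics
cat > h.py <<'E'
import numpy as np, cv2
from plant import env
def w(s,p): return (s["pose"]@np.append(p,1))[:3]
def pix(s,P):
    c=np.linalg.inv(s["pose"])@np.append(P,1); a,b=c[0]/-c[2],-c[1]/-c[2]
    k=1+s["k1"]*(a*a+b*b); return s["fx"]*a*k+s["cx"], s["fy"]*b*k+s["cy"]
def cloud(s):
    v,u=np.mgrid[0:480,0:640]; K=np.array([[s["fx"],0,s["cx"]],[0,s["fy"],s["cy"]],[0,0,1.]])
    n=cv2.undistortPoints(np.dstack([u,v]).reshape(-1,1,2).astype(float),K,np.array([s["k1"],0,0,0,0.])).reshape(480,640,2)
    d=s["depth"]; c=np.dstack([n[...,0]*d,-n[...,1]*d,-d])
    return c@s["pose"][:3,:3].T+s["pose"][:3,3]
def save(s,n): cv2.imwrite(f"pics/{n}.png",s["image"][...,::-1])
E
python3 - <<'E'
from h import *
np.set_printoptions(precision=3,suppress=True)
print(env.tip_reach); st=env.sense(); print(st["tcp_pos"],st["orientation"].tolist() if hasattr(st["orientation"],'tolist') else st["orientation"],st["finger_gap"])
for n in ["top","side"]:
    s=env.snapshot(n); save(s,n+"0"); print(n,s["pose"][:3,3])
    for t in ["pen","pen_holder","marker_holder","marker","work_board","patch","sanding","rubber","tape"]:
        print(t,[(round(r["conf"],2),w(s,r["position"]).round(3).tolist(),np.round(pix(s,w(s,r["position"]))).tolist()) for r in env.recognise(t,s)[:3]])
    for t in ["pen_tail","pen_holder_mouth","patch_mid","pen_holder"]:
        print("mark",t,[(round(r["conf"],2),w(s,r["position"]).round(3).tolist()) for r in env.mark_of(t,s)[:3]])
E
```

```text
0.1861
[0.243 0.493 0.404] [[-0.8965939870435435, 0.44285313646716273, -0.0005673786728227713], [0.4428534934881187, 0.8965934566249298, -0.0009781833818056345], [7.551642680877748e-05, -0.0011282989657430873, -0.9999993606191522]] 0.09313652074041391
top [ 0.399 -0.059  1.31 ]
pen [(0.6, [0.538, 0.211, 0.142], [208.0, 210.0]), (0.59, [0.398, -0.17, 0.142], [402.0, 287.0]), (0.5, [0.531, 0.208, 0.013], [222.0, 221.0])]
pen_holder [(0.78, [0.53, 0.207, 0.012], [223.0, 222.0])]
marker_holder [(0.67, [0.431, 0.084, 0.012], [278.0, 268.0])]
marker [(0.46, [0.341, -0.093, 0.028], [360.0, 313.0]), (0.42, [0.433, 0.086, 0.127], [271.0, 266.0])]
work_board []
patch [(0.73, [0.513, -0.106, 0.016], [367.0, 232.0])]
sanding [(0.76, [0.34, -0.093, 0.03], [360.0, 313.0])]
rubber [(0.73, [0.514, -0.106, 0.021], [367.0, 231.0]), (0.57, [0.583, 0.065, 0.011], [289.0, 198.0])]
tape [(0.64, [0.425, -0.346, 0.022], [479.0, 276.0])]
mark pen_tail [(0.62, [0.399, -0.168, 0.162])]
mark pen_holder_mouth [(0.55, [0.539, 0.217, 0.085])]
mark patch_mid [(0.72, [0.512, -0.106, 0.021])]
mark pen_holder [(0.62, 
[... 223 characters left out ...]
8, 0.206, 0.031], [291.0, 235.0])]
marker_holder [(0.77, [0.423, 0.073, 0.014], [277.0, 274.0])]
marker [(0.7, [0.428, 0.082, 0.114], [276.0, 226.0])]
work_board [(0.58, [0.521, -0.147, 0.012], [383.0, 304.0])]
patch [(0.76, [0.511, -0.111, 0.016], [366.0, 296.0])]
sanding [(0.8, [0.331, -0.104, 0.022], [282.0, 318.0])]
rubber [(0.7, [0.33, -0.102, 0.023], [281.0, 317.0]), (0.47, [0.582, 0.057, 0.011], [344.0, 261.0])]
tape [(0.65, [0.422, -0.351, 0.017], [420.0, 372.0])]
mark pen_tail [(0.91, [0.394, -0.171, 0.168])]
mark pen_holder_mouth [(0.84, [0.536, 0.221, 0.08])]
mark patch_mid [(0.55, [0.513, -0.103, 0.024]), (0.21, [0.435, 0.084, 0.0])]
mark pen_holder [(0.83, [0.537, 0.22, 0.002])]
```

View pics/top0.png

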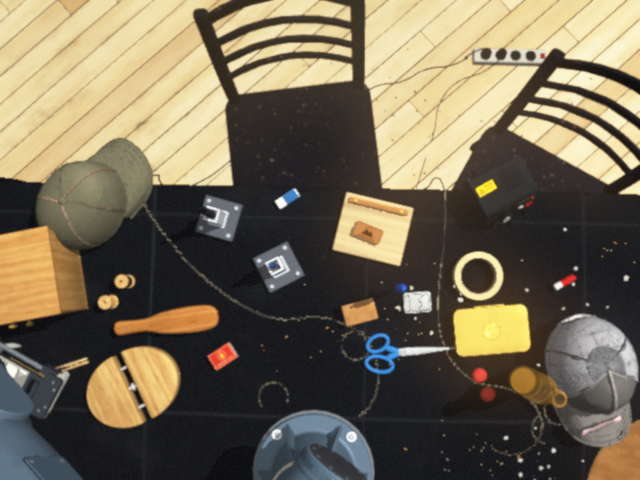

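View pics/side0.png

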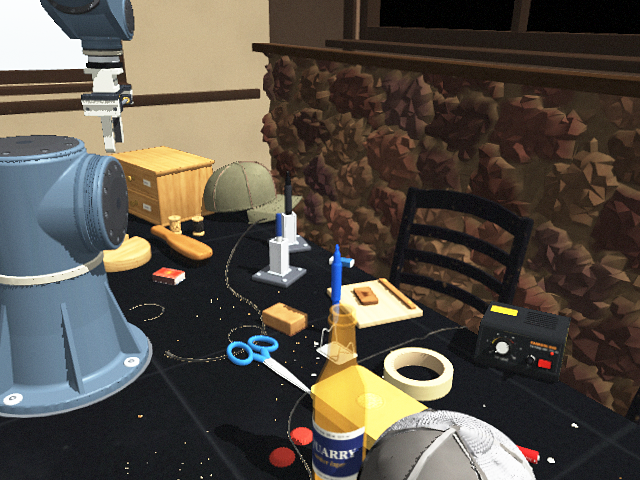

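Run:
```python
from h import *
np.set_printoptions(precision=4,suppress=True)
S={n:env.snapshot(n) for n in ["top","side"]}
for n,s in S.items():
    c=cloud(s); ok=s["depth"]>0
    def box(nm,x,y,r,z0,z1,rect=True):
        m=ok&(abs(c[...,0]-x)<r)&(abs(c[...,1]-y)<r)&(c[...,2]>z0)&(c[...,2]<z1); P=c[m]
        if len(P)<4: print(n,nm,len(P)); return
        print(n,nm,len(P),"med",np.median(P,0),"min",P.min(0),"max",P.max(0), "rect",cv2.minAreaRect(P[:,:2].astype(np.float32)*1000) if rect else "")
    box("foot",.537,.217,.065,.006,.018); box("pen",.537,.217,.04,.095,.25); box("pentop",.537,.217,.04,.17,.25)
    box("mouth",.537,.217,.03,.078,.09)
    box("marker",.43,.084,.03,.09,.2); box("mkfoot",.43,.084,.065,.006,.018)
    box("patch",.512,-.106,.05,.0175,.03); box("board",.51,-.106,.12,.009,.0165); box("decoy",.395,-.17,.04,.05,.25); box("cap/tall near",.537,.217,.22,.1,.5)
    box("region free table",.45,.0,.045,.004,.5)
    r=env.regions_of("pen",s)
    for q in r[:4]:
        P=c[q["region"]&ok]; print(n,"reg",round(q["conf"],2),len(P),np.median(P,0),P.min(0),P.max(0))
s=S["top"]; a=cv2.resize(s["image"][185:305,190:310],(600,600),interpolation=cv2.INTER_CUBIC); cv2.imwrite("pics/topc.png",a[...,::-1])
```

```text
top foot 1090 med [0.5302 0.2098 0.0123] min [0.487  0.1573 0.006 ] max [0.6007 0.2813 0.018 ] rect ((540.0826416015625, 216.09146118164062), (120.61332702636719, 109.08851623535156), 81.38079833984375)
top pen 121 med [0.5351 0.2118 0.1507] min [0.5293 0.2075 0.0961] max [0.5454 0.2214 0.1858] rect ((536.8661499023438, 213.6932373046875), (12.32205867767334, 16.418550491333008), 76.13678741455078)
top pentop 21 med [0.5373 0.2154 0.1738] min [0.533  0.2115 0.17  ] max [0.5425 0.2193 0.1858] rect ((536.8084106445312, 215.26385498046875), (7.922118663787842, 8.236466407775879), 47.966064453125)
top mouth 95 med [0.5332 0.2108 0.0837] min [0.521  0.1998 0.0782] max [0.554  0.2341 0.0898] rect ((537.6986694335938, 216.46653747558594), (29.98212242126465, 29.041860580444336), 75.86294555664062)
top marker 47 med [0.434  0.082  0.1373] min [0.4288 0.0785 0.0901] max [0.4405 0.0899 0.1442] rect ((434.6816101074219, 84.3714828491211), (11.313742637634277, 11.556591987609863), 80.00724792480469)
top mkfoot 1217 med [0.4329 0.0812 0.0122] min [0.3798 0.0199 0.006 ] max [0.4918 0.1464 0.018 ] 
[... 3002 characters left out ...]
18457031, -172.60769653320312), (14.90006160736084, 17.781291961669922), 30.028274536132812)
side cap/tall near 659 med [0.5367 0.2182 0.1173] min [0.4259 0.0762 0.1   ] max [0.6229 0.437  0.184 ] rect ((507.04168701171875, 263.0732421875), (403.6043395996094, 102.06240844726562), 70.37403106689453)
side region free table 108 med [0.4232 0.0369 0.0098] min [ 0.4055 -0.0449  0.0041] max [0.4829 0.045  0.0149] rect ((450.7270202636719, 7.745948791503906), (34.37437438964844, 109.11483764648438), 36.43443298339844)
side reg 0.85 490 [ 0.3907 -0.1751  0.1128] [ 0.3844 -0.1816  0.0077] [0.567  0.0817 0.1658]
side reg 0.73 286 [0.5333 0.2131 0.1285] [ 0.5262  0.2045 -0.3399] [1.4326 1.6765 0.184 ]
```

View pics/topc.png

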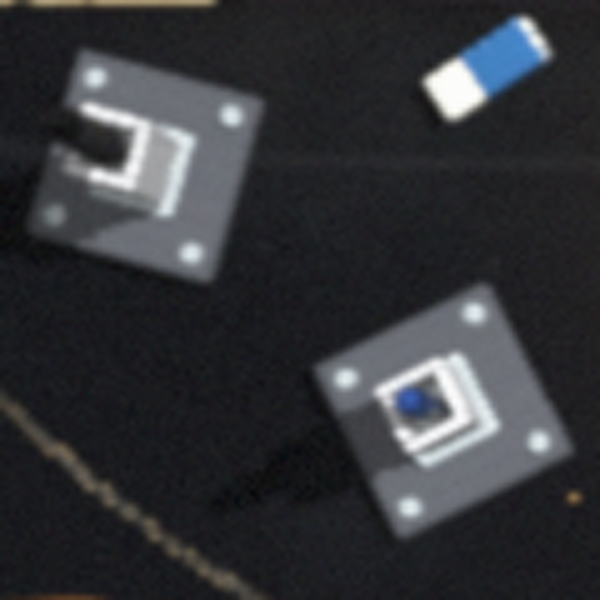

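The crop shows the black pen in the upper-left holder (tube at crop ~(120,145)) and the marker in the other holder (410,400). The blue pen at (0.39,-0.17) is the decoy. Pen axis is about (0.536,0.2155), with the tube flats at 76°/-14°. I'll start with the twist and the approach.

```bash
python3 -m jog '[0,0,0,-0.0685,1, 0,0,0,-0.0685,1, -0.08,-0.045,0,0,1, -0.08,-0.045,0,0,1, -0.08,-0.045,0,0,1, -0.08,-0.045,0,0,1, -0.08,-0.045,0,0,1, -0.08,-0.045,0,0,1, -0.08,-0.045,0,0,1, -0.08,-0.045,0,0,1]'
cat > st.py <<'E'
from h import *
import sys
np.set_printoptions(precision=4,suppress=True)
st=env.sense(); R=np.array(st["orientation"]); p=np.array(st["tcp_pos"]); print("t",st["clock"],"tcp",p,"yaw_x",np.degrees(np.arctan2(R[1,0],R[0,0])),"F",st["ft_force"],"M",st["wrist_torque"],"gap",st["finger_gap"],"gf",st["grasp_force"],"q6",st["q"][5])
if len(sys.argv)>3:
    print("shift fractions",R.T@(np.array(list(map(float,sys.argv[1:4])))-p)/0.4)
E
python3 st.py 0.536 0.2155 0.304
```

```text
clock: 2.43
tcp_pos: [0.4583, 0.2901, 0.4049]
orientation: [[-0.97, 0.241, 0.0], [0.241, 0.97, 0.0], [-0.0, 0.0, -1.0]]
ft_force: [-0.7, 0.6, -0.0]
finger_gap: 0.0929
grasp_force: 0.0
t 2.4333 tcp [0.4583 0.2901 0.4049] yaw_x 166.0415481662755 F [-0.6777  0.5562 -0.0083] M [ 0.0796  0.0007 -0.0098] gap 0.09292346879050385 gf 0.0 q6 -0.8486684934821142
shift fractions [-0.2334 -0.1343  0.2522]
```

```bash
python3 -m jog '[-0.078,-0.045,0,0,1, -0.078,-0.045,0,0,1, -0.078,-0.044,0,0,1, 0,0,0,0,1, 0,0,0.05,0,1, 0,0,0.05,0,1, 0,0,0.05,0,1, 0,0,0.05,0,1, 0,0,0.05,0,1, 0,0,0,0,1]'
python3 st.py 0.536 0.2155 0.304
python3 - <<'E'
from h import *
s=env.snapshot("side"); save(s,"side1")
cv2.imwrite("pics/side1c.png",cv2.resize(s["image"][100:280,200:400],(600,540),interpolation=cv2.INTER_CUBIC)[...,::-1])
E
```

```text
clock: 3.27
tcp_pos: [0.5342, 0.2169, 0.3013]
orientation: [[-0.97, 0.241, -0.005], [0.241, 0.97, -0.002], [0.005, -0.003, -1.0]]
ft_force: [-0.2, 0.1, -0.4]
finger_gap: 0.0929
grasp_force: 0.0
t 3.2667 tcp [0.5342 0.2169 0.3013] yaw_x 166.04633262305418 F [-0.2139  0.0561 -0.4396] M [ 0.0144 -0.0465  0.0105] gap 0.0928938791316347 gf 0.0 q6 -1.0223305870655794
shift fractions [-0.0052 -0.0023 -0.0068]
```

View pics/side1c.png

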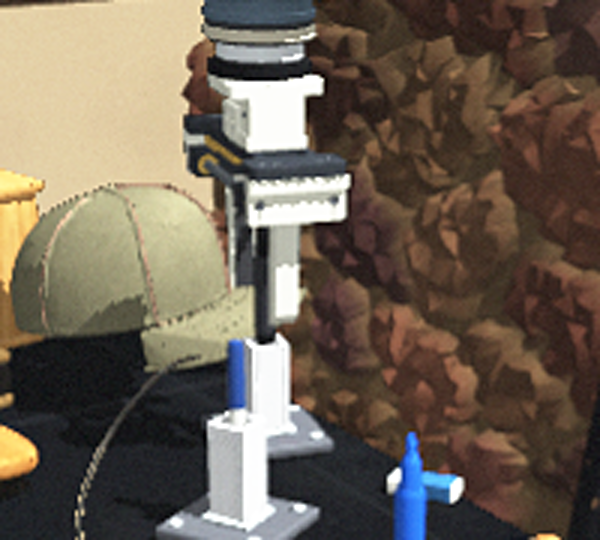

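The black pen (crop ~(262,290)) stands between the fingers, with the gripper body above its tail. Closing.

```bash
python3 -m jog '[-0.003,0,0,0,1, 0,0,0,0,0.4, 0,0,0,0,0.1, 0,0,0,0,0.1, 0,0,0,0,0.1, 0,0,0,0,0.1, 0,0,0,0,0.1, 0,0,0,0,0.1, 0,0,0,0,0.1, 0,0,0,0,0.1]' 20
python3 st.py
```

```text
clock: 4.15
tcp_pos: [0.5363, 0.2168, 0.3047]
orientation: [[-0.97, 0.241, -0.0], [0.241, 0.97, 0.0], [0.0, -0.0, -1.0]]
ft_force: [-0.5, -0.7, 0.3]
finger_gap: 0.0373
grasp_force: 0.0
t 4.15 tcp [0.5363 0.2168 0.3047] yaw_x 166.04284860574202 F [-0.5441 -0.6516  0.2523] M [-0.0071  0.0127 -0.0552] gap 0.03728199796534821 gf 0.0 q6 -1.0235951907689773
```

```bash
python3 -m jog '[0,0,0,0,0, 0,0,0,0,0, 0,0,0,0,0, 0,0,0,0,0, 0,0,0,0,0, 0,0,0,0,0, 0,0,0,0,0, 0,0,0,0,0, 0,0,0,0,0, 0,0,0,0,0]' 20
python3 st.py
```

```text
clock: 4.98
tcp_pos: [0.5364, 0.2168, 0.3047]
orientation: [[-0.97, 0.241, 0.0], [0.241, 0.97, 0.0], [-0.0, 0.0, -1.0]]
ft_force: [0.0, 0.1, -0.9]
finger_gap: 0.0163
grasp_force: 20.0
t 4.9833 tcp [0.5364 0.2168 0.3047] yaw_x 166.0413182266811 F [ 0.015   0.1497 -0.8858] M [ 0.1495 -0.0305 -0.0471] gap 0.016304644123146406 gf 19.99955803155899 q6 -1.0236028170587226
```

```bash
python3 -m jog '[0,0,-0.02,0,0, 0,0,-0.03,0,0, 0,0,-0.04,0,0, 0,0,-0.04,0,0, 0,0,-0.04,0,0, 0,0,-0.04,0,0, 0,0,-0.04,0,0, 0,0,-0.04,0,0, 0,0,0,0,0, 0,0,0,0,0]' 20
python3 st.py 0.43 0.20 0.30
python3 - <<'E'
from h import *
s=env.snapshot("side"); save(s,"side2")
cv2.imwrite("pics/side2c.png",cv2.resize(s["image"][60:280,200:400],(540,594),interpolation=cv2.INTER_CUBIC)[...,::-1])
for r in env.mark_of("pen_tip",s)[:3]: print(r["conf"],w(s,r["position"]))
E
```

```text
clock: 5.82
tcp_pos: [0.5362, 0.2166, 0.4218]
orientation: [[-0.97, 0.241, 0.002], [0.241, 0.97, 0.0], [-0.002, 0.001, -1.0]]
ft_force: [-1.4, 0.1, -2.3]
finger_gap: 0.0167
grasp_force: 20.0
t 5.8167 tcp [0.5362 0.2166 0.4218] yaw_x 166.0435999469725 F [-1.3531  0.0728 -2.2511] M [-0.0054 -0.0153  0.0569] gap 0.016740654498684792 gf 19.999675154685974 q6 -1.0236029647161855
shift fractions [ 0.2481 -0.1047  0.3041]
0.8 [0.53903291 0.21539077 0.12918569]
```

View pics/side2c.png

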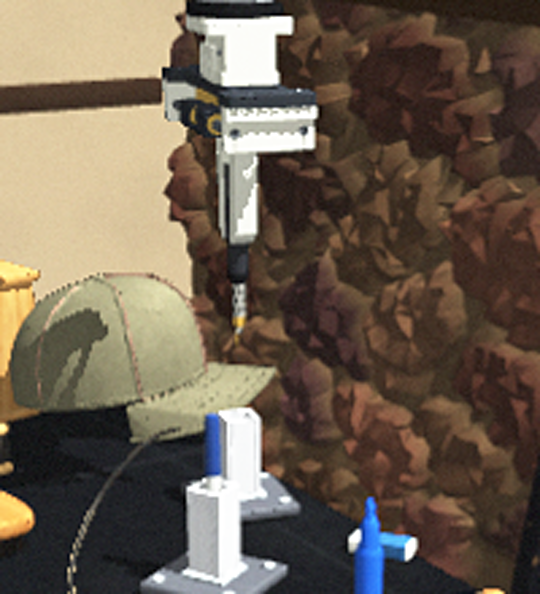

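The pen is out and vertical, with the tip at crop (236,340) clear above the mouth. Next I'll move to bare table to pivot the pen in the pads.

```bash
python3 -m jog '[0.083,-0.035,0,0,0, 0.083,-0.035,0,0,0, 0.082,-0.035,0,0,0, 0,0,0,0.077,0, 0,0,0,0.077,0, 0,0,0,0.077,0, 0,0,0,0.077,0, 0,0,0,0.077,0, 0,0,0,0.077,0, 0,0,0,0.077,0]' 20
python3 -m jog '[0,0,0,0.077,0, 0,0,0,0.077,0, 0,0,0,0.077,0, 0,0,0,0.074,0, 0,0,0.09,0,0, 0,0,0.09,0,0, 0,0,0.07,0,0, 0,0,0.03,0,0, 0,0,0,0,0, 0,0,0,0,0]' 20
python3 st.py 0.43 0.20 0.2877
python3 - <<'E'
from h import *
for n in ["side","top"]:
    s=env.snapshot(n); save(s,n+"3")
    for r in env.mark_of("pen_tip",s)[:3]: print(n,r["conf"],w(s,r["position"]),pix(s,w(s,r["position"])))
    c=cloud(s); m=(s["depth"]>0)&(abs(c[...,0]-.43)<.04)&(abs(c[...,1]-.2)<.04)&(c[...,2]<.05); print(np.percentile(c[m][:,2],[1,50,90,99]))
E
```

```text
clock: 6.75
tcp_pos: [0.4298, 0.1998, 0.4198]
orientation: [[-0.457, 0.889, -0.002], [0.889, 0.457, -0.001], [0.0, -0.002, -1.0]]
ft_force: [0.1, -0.7, -0.1]
finger_gap: 0.0164
grasp_force: 20.0
clock: 7.58
tcp_pos: [0.4298, 0.1999, 0.3082]
orientation: [[-0.001, 1.0, -0.002], [1.0, 0.001, -0.001], [-0.001, -0.002, -1.0]]
ft_force: [0.7, -0.4, 0.1]
finger_gap: 0.0164
grasp_force: 20.0
t 7.5833 tcp [0.4298 0.1999 0.3082] yaw_x 90.08121960433063 F [ 0.6777 -0.4016  0.0772] M [0.0076 0.0491 0.0182] gap 0.01636581296432245 gf 19.999728798866272 q6 0.3355906114458879
shift fractions [0.0004 0.0005 0.0513]
side 0.83 [0.42958286 0.20115197 0.01717152] (np.float64(250.67409217064926), np.float64(251.50012929387705))
[-0.00498637 -0.0014223   0.00058981  0.04328437]
[-0.00733556 -0.00092593  0.00260945  0.00554955]
```

```bash
python3 -m jog '[0,0,0.02,0,0, 0,0,0.015,0,0, 0,0,0.008,0,0, 0,0,0.004,0,0, 0,0,0.003,0,0, 0,0,0.003,0,0, 0,0,0.002,0,0, 0,0,0,0,0, 0,0,0,0,0, 0,0,0,0,0]' 8
python3 st.py 0.43 0.20 0.2877
```

```text
clock: 8.62
tcp_pos: [0.4299, 0.2, 0.2873]
orientation: [[-0.001, 1.0, -0.0], [1.0, 0.001, 0.0], [0.0, -0.0, -1.0]]
ft_force: [-3.8, -1.0, 6.5]
finger_gap: 0.0164
grasp_force: 8.0
t 8.6167 tcp [0.4299 0.2    0.2873] yaw_x 90.08221691320736 F [-3.8011 -1.0002  6.5494] M [-0.0505  0.9104 -0.0241] gap 0.016396497811362053 gf 7.998183891177177 q6 0.3355537492779142
shift fractions [-0.0001  0.0002 -0.0011]
```

```bash
python3 -m jog '[0.013,0,0,0,0, 0.013,0,0.001,0,0, 0.013,0,0.0015,0,0, 0.013,0,0.002,0,0, 0.013,0,0.003,0,0, 0.0125,0,0.003,0,0, 0.0125,0,0.004,0,0, 0.0125,0,0.004,0,0, 0.012,0,0.005,0,0, 0.012,0,0.005,0,0]' 5
python3 st.py
python3 - <<'E'
from h import *
s=env.snapshot("side"); save(s,"side4")
cv2.imwrite("pics/side4c.png",cv2.resize(s["image"][100:280,180:380],(600,540),interpolation=cv2.INTER_CUBIC)[...,::-1])
for n in ["side","top"]:
    s=env.snapshot(n)
    for t in ["pen_tip","pen_tail"]:
        for r in env.mark_of(t,s)[:3]: print(n,t,r["conf"],w(s,r["position"]))
E
```

```text
clock: 9.45
tcp_pos: [0.4299, 0.2511, 0.2752]
orientation: [[-0.002, 1.0, 0.0], [1.0, 0.002, 0.0], [0.0, 0.0, -1.0]]
ft_force: [-0.9, 0.3, 2.5]
finger_gap: 0.0161
grasp_force: 5.0
t 9.45 tcp [0.4299 0.2511 0.2752] yaw_x 90.08690477781967 F [-0.9106  0.3249  2.529 ] M [-0.0353  0.3294 -0.0595] gap 0.016120896778163175 gf 4.99430850148201 q6 0.433506242389875
side pen_tip 0.74 [ 0.43180033  0.19800649 -0.00236738]
side pen_tail 0.9 [ 0.39307376 -0.17444179  0.16557318]
top pen_tip 0.48 [0.43007166 0.19186277 0.00184947]
top pen_tail 0.53 [ 0.3977632 -0.1726214  0.1607334]
```

View pics/side4c.png

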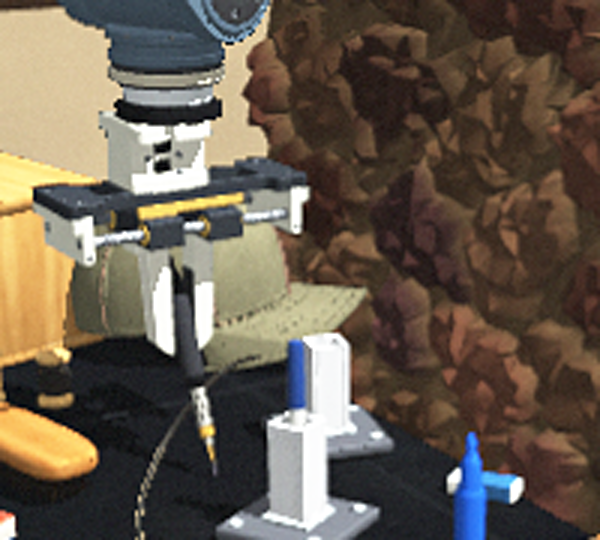

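The pen pivots as planned, with the tip staying at crop (214,472) on bare table. Continuing the arc to about 47°.

```bash
python3 -m jog '[0.0105,0,0.005,0,0, 0.010,0,0.0055,0,0, 0.010,0,0.006,0,0, 0.0095,0,0.006,0,0, 0.0095,0,0.0065,0,0, 0.009,0,0.007,0,0, 0.009,0,0.007,0,0, 0.0085,0,0.0075,0,0, 0.0085,0,0.008,0,0, 0.008,0,0.008,0,0]' 5
python3 st.py
python3 -m jog '[0,0,0,0,0, 0,0,0,0,0, 0,0,0,0,0, 0,0,-0.04,0,0, 0,0,-0.06,0,0, 0,0,-0.06,0,0, 0,0,-0.06,0,0, 0,0,-0.06,0,0, 0,0,-0.02,0,0, 0,0,0,0,0]' 40
python3 st.py
python3 - <<'E'
from h import *
s=env.snapshot("side"); save(s,"side5")
cv2.imwrite("pics/side5c.png",cv2.resize(s["image"][60:260,160:380],(594,540),interpolation=cv2.INTER_CUBIC)[...,::-1])
for n in ["side","top"]:
    s=env.snapshot(n)
    for t in ["pen_tip","pen_tail"]:
        for r in env.mark_of(t,s)[:3]: print(n,t,r["conf"],w(s,r["position"]))
E
```

```text
clock: 10.63
tcp_pos: [0.4298, 0.2878, 0.2483]
orientation: [[-0.002, 1.0, -0.0], [1.0, 0.002, -0.0], [-0.0, -0.0, -1.0]]
ft_force: [-0.2, 0.5, 2.6]
finger_gap: 0.0165
grasp_force: 5.0
t 10.6333 tcp [0.4298 0.2878 0.2483] yaw_x 90.09452421807589 F [-0.241   0.5285  2.6318] M [0.0668 0.058  0.0415] gap 0.016513536932895864 gf 4.999958127737045 q6 0.49860106748203575
clock: 11.47
tcp_pos: [0.43, 0.2874, 0.3701]
orientation: [[-0.001, 1.0, 0.003], [1.0, 0.001, 0.001], [0.001, 0.003, -1.0]]
ft_force: [-0.1, 0.1, -0.1]
finger_gap: 0.0162
grasp_force: 40.0
t 11.4667 tcp [0.43   0.2874 0.3701] yaw_x 90.07032606145302 F [-0.0539  0.0517 -0.1482] M [0.0061 0.0925 0.0004] gap 0.016201372911082222 gf 39.99982237815857 q6 0.4980404437854738
side pen_tip 0.52 [0.42988207 0.19531805 0.12134798]
side pen_tail 0.68 [ 0.39483826 -0.1711936   0.16669379]
side pen_tail 0.52 [0.42927786 0.31459225 0.24442374]
top pen_tail 0.61 [ 0.39612443 -0.17334733  0.16000715]
```

View pics/side5c.png

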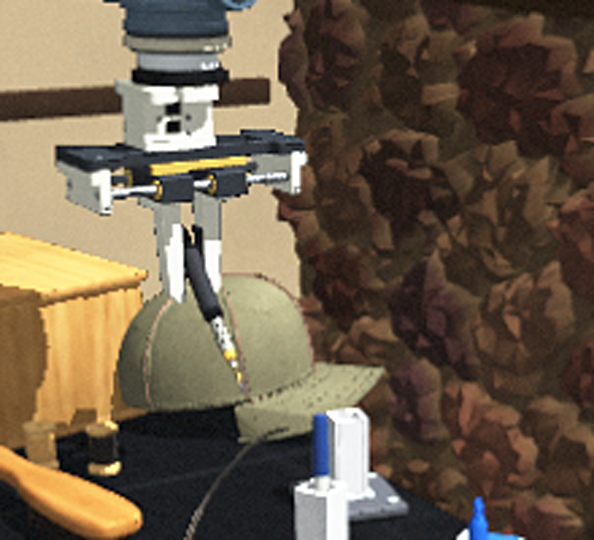

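```bash
python3 -m jog '[0,0,-0.075,0,0, 0,0,-0.075,0,0, -0.04,0.01,0,0,0, -0.076,0.0205,0,0,0, -0.076,0.0205,0,0,0, -0.076,0.0205,0,0,0, -0.076,0.0205,0,0,0, -0.076,0.0205,0,0,0, -0.076,0.0205,0,0,0, -0.076,0.0205,0,0,0]' 40
python3 -m jog '[-0.076,0.0205,0,0,0, -0.076,0.0205,0,0,0, -0.036,0.01,0,0,0, 0,0,0.05,0,0, 0,0,0.05,0,0, 0,0,0.05,0,0, 0,0,0.05,0,0, 0,0,0.03,0,0, 0,0,0,0,0, 0,0,0,0,0]' 40
python3 st.py 0.512 -0.0165 0.290
python3 - <<'E'
from h import *
for n in ["side","top"]:
    s=env.snapshot(n); save(s,n+"6")
    for t in ["pen_tip","patch_mid","pen_tail"]:
        for r in env.mark_of(t,s)[:3]: print(n,t,r["conf"],w(s,r["position"]))
    if n=="side": cv2.imwrite("pics/side6c.png",cv2.resize(s["image"][140:340,260:480],(594,540),interpolation=cv2.INTER_CUBIC)[...,::-1])
E
```

```text
clock: 12.65
tcp_pos: [0.4917, 0.0573, 0.4283]
orientation: [[-0.001, 1.0, -0.001], [1.0, 0.001, 0.0], [0.0, -0.001, -1.0]]
ft_force: [1.2, -0.6, -0.1]
finger_gap: 0.0158
grasp_force: 40.0
clock: 13.48
tcp_pos: [0.5121, -0.0164, 0.3363]
orientation: [[-0.001, 1.0, -0.002], [1.0, 0.001, 0.0], [0.0, -0.002, -1.0]]
ft_force: [0.1, 0.8, -0.4]
finger_gap: 0.0161
grasp_force: 40.0
t 13.4833 tcp [ 0.5121 -0.0164  0.3363] yaw_x 90.08156033192056 F [ 0.1153  0.7888 -0.4366] M [-0.0281  0.0485  0.0373] gap 0.016097590351243727 gf 39.999913573265076 q6 -0.1242777373711811
shift fractions [-0.0004  0.      0.1158]
side pen_tip 0.67 [ 0.51346907 -0.10645982  0.09263442]
side patch_mid 0.92 [ 0.51030937 -0.10327356  0.02039348]
side pen_tail 0.77 [ 0.39386305 -0.17289681  0.16800834]
side pen_tail 0.59 [0.51349769 0.00791283 0.21387594]
top pen_tail 0.63 [ 0.39729099 -0.17307917  0.16339938]
```

View pics/side6c.png

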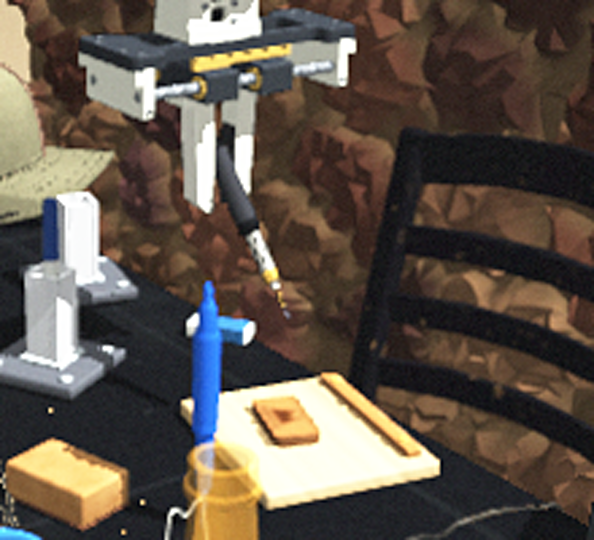

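The pen is slanted about 45°, tip at crop (287,315), right over the patch (285,418) and about 7 cm above it. Lowering 47 mm.

```bash
python3 -m jog '[0,0,0.02,0,0, 0,0,0.025,0,0, 0,0,0.025,0,0, 0,0,0.02,0,0, 0,0,0.015,0,0, 0,0,0.008,0,0, 0,0,0.005,0,0, 0,0,0,0,0, 0,0,0,0,0, 0,0,0,0,0]' 40
python3 -m jog '[0,0,0,0,0, 0,0,0,0,0, 0,0,0,0,0, 0,0,0,0,0, 0,0,0,0,0, 0,0,0,0,0, 0,0,0,0,0, 0,0,0,0,0, 0,0,0,0,0, 0,0,0,0,0]' 40
python3 st.py 0.512 -0.0165 0.290
python3 - <<'E'
from h import *
for n in ["side","top"]:
    s=env.snapshot(n); save(s,n+"7")
    for t in ["pen_tip","patch_mid","pen_tail"]:
        for r in env.mark_of(t,s)[:3]: print(n,t,r["conf"],w(s,r["position"]))
    if n=="side": cv2.imwrite("pics/side7c.png",cv2.resize(s["image"][160:340,260:460],(600,540),interpolation=cv2.INTER_CUBIC)[...,::-1])
E
```

```text
clock: 14.72
tcp_pos: [0.5121, -0.0164, 0.2899]
orientation: [[-0.001, 1.0, 0.001], [1.0, 0.001, -0.0], [-0.0, 0.001, -1.0]]
ft_force: [-0.1, 0.7, -1.0]
finger_gap: 0.0164
grasp_force: 40.0
clock: 15.55
tcp_pos: [0.512, -0.0164, 0.2895]
orientation: [[-0.002, 1.0, -0.0], [1.0, 0.002, -0.0], [-0.0, -0.0, -1.0]]
ft_force: [0.4, 0.7, -0.7]
finger_gap: 0.0162
grasp_force: 40.0
t 15.55 tcp [ 0.512  -0.0164  0.2895] yaw_x 90.08779923223773 F [ 0.4275  0.6575 -0.658 ] M [-0.0235 -0.0044 -0.0186] gap 0.016167803876998888 gf 39.99976694583893 q6 -0.12432230954650797
shift fractions [-0.0004 -0.0001 -0.0012]
side patch_mid 0.89 [ 0.51186195 -0.10155377  0.02131642]
side patch_mid 0.52 [ 5.82011306e-01  7.34478133e-02 -3.30156960e-04]
side pen_tail 0.77 [ 0.39119615 -0.1729444   0.16536725]
side pen_tail 0.38 [ 0.51730618 -0.10709591  0.04340748]
top patch_mid 0.75 [ 0.51270133 -0.10673919  0.01939869]
top pen_tail 0.66 [ 0.39771124 -0.17321385  0.16021736]
```

View pics/side7c.png

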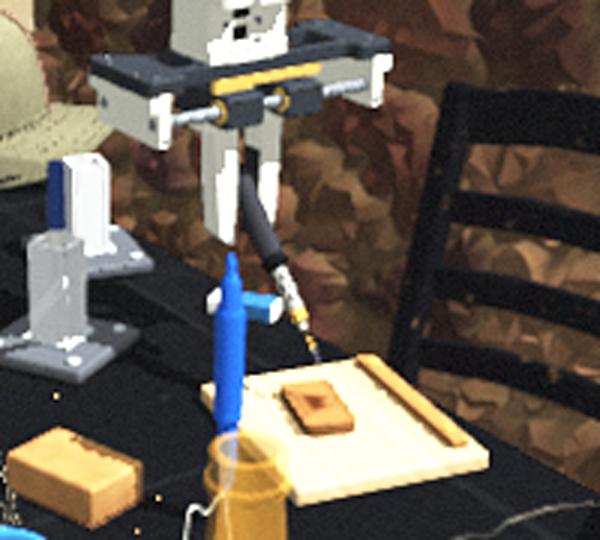

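The tip (crop (318,362)) is above the patch centre (~(318,405)) and touches nothing. I'll check this against a projection, then hand in.

Run:
```python
from h import *
s=env.snapshot("side")
for z in (.036,.042,.048): print(z,pix(s,[.512,-.106,z]))
u,v=pix(s,[.512,-.106,.042])
if abs(u-366)<4 and abs(v-281)<5: print(env.hand_in())
```

```text
0.036 (np.float64(365.7628972867581), np.float64(285.73130029751496))
0.042 (np.float64(365.8868938556606), np.float64(282.85787036005877))
0.048 (np.float64(366.01148682690604), np.float64(279.97305598913886))
the job is handed in; nothing more can be done
None
```

I handed the job in with the pen held still at about 45° (tip down), its tip roughly 2–2.5 cm above the middle of the leather patch by my measurements; the judge's verdict was not shown.

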